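# Show the chisel's edge to the inspection camera

### The arm

A 6-joint arm with a two-finger parallel gripper is mounted at the origin on a cart in front of the work surface, level with it; the furniture and walls round the work are solid. World frame = base frame: x ahead of the robot, y to its left, z up, the work surface at z = 0. Lengths are in m, angles in degrees, forces in N, time in s.
With the tool pointing down it reaches from about 0.4 to 0.825 m from the base axis. Payload 7 kg.
Tool frame: the origin (TCP) lies on the centre line of the jaws, within the pads' length; the fingertips stand 8 mm ahead of it and the grasp point (between the pads) lies 11 mm behind it; z points along the fingers, y is the line along which they close (so a half turn about z gives the same grasp; the last joint's range is limited). The gripper opens to 88 mm and grips with 3 to 60 N. Pads are 19 mm wide; open, the fingers measure 130 mm over their backs; the gripper's body (78 mm by 193 mm) begins 47 mm behind the grasp point.
Start: joints at [92.71, 20.546, 0.682, 0, -70.136, -16.507], TCP at [0.161, 0.655, 0.235] pointing down, gripper open.
Joint ranges: [-176.03, 176.03], [-82.01, 121.73], [-58.28, 71.71], [-173.87, 95.51], [-174.79, -0.11], [-173.66, 173.66]. Speed limits (degrees/s): [136.94, 136.94, 172.46, 180, 180, 180].

### API

Orientations are given as [roll, pitch, yaw] about the fixed x, y, z axes, in that order (R = Rz(yaw) Ry(pitch) Rx(roll)).
In Python, from plant import r gives the robot as it stands.
- The arm moves only by the tool carry_out, never from a script. Its argument "targets" is a list of rows, each a list of 6 numbers: the shift along the tool's x, y, z scaled (see below), then the turn, a rotation vector about the tool's x, y, z scaled (see below). A call has 1 to 5 rows; each row shifts and turns the commanded pose from where the row before left it, along the tool's axes as they then stand; what a row does not reach is not made up. The controller multiplies each number of a shift by 0.5 m and each number of a turn by 60 degrees. A row lasts 1/8 s, in which the tool goes at most 62.5 mm and 10.7 degrees, less where a joint would pass 70% of its speed; a pose out of reach is approached as far as the arm can. A call with a number of a shift or a turn outside -1 to 1 is refused whole. A call with a gripper value outside its range is refused whole. "hand" is the opening, from 0 (shut) to 1 (fully open), set as the call begins (left out, the last holds). The fingers move at their own pace and stop on an object; "squeeze" is the grip in N (left out, the last holds). Time passes only in rows, so rows that do not move let the fingers close. It gives the time, the measured TCP pose, the force, the opening and the grip force at its end, in the units of the state.
- r.get_state(): the state, without advancing time (a new reading comes with each control period).
- r.capture(name): name is "scene" or "top" or "wrist"; returns the picture (420x560x3 uint8, red, green, blue); there is no depth.
- r.camera_info(name): a dict with "K" (3x3 intrinsics, pixels), "eye" and "attitude" of the camera in the world. Camera axes: x right, y down, z forward; pixel columns grow to the right and rows downward; lengths in m; the calibration is good to about 2 mm. A picture is of the moment at which its call begins: read the wrist's pose just before it. camera_info takes no time and is no camera call; for the wrist camera it gives the pose at the moment of the call.
- r.close_job(): hands the job in; it is judged then, once.
The state is a dict: "time_s": time; "joints": joint angles; "qd": joint speeds; "joint_torque": joint torques, N m; "tcp_pos": TCP position; "eef_rot": TCP orientation; "contact_force": force on the tool from outside, world axes, zero at the start; "moment": the same for the moment, N m; "gripper_width": finger opening in m; "gripper_force": force on a finger pad.
Only numpy, scipy, OpenCV 4.12 (cv2) and the standard library are available. Lean on these libraries where they do the work, as an engineer would, in place of code of your own. Each camera call takes 0.05 s, during which the arm holds its last target. There are 200 camera calls.

### The job

The bench inspection camera only runs with the battery cover on its top closed: press the cover down until it snaps fully shut. Then pick up the chisel and hold it still in the air in front of the camera, level and with its face up as it lay, blade pointing straight at the middle of the lens, cutting edge 60 mm in front of the glass. Leave the two screwdrivers where they are, do not touch the camera with the chisel, and finish while still holding the chisel there.

Things in the scene. Friction and masses are not known exactly. Their poses are not given: they have to be found in the camera images.
- inspector: Bench inspection camera, fixed to the bench: grey housing 110 mm deep (x), 92 mm wide (y), on a dark base plate 130 x 110 x 12 mm, in all 168 mm tall with its cover shut. Origin: centre of the underside, on the bench. Own -x is the front, where the black lens barrel (54 mm across) stands out 30 mm; own z is up. The lens looks to the robot's left, within about 15 degrees.
- lens (a point): Centre of the lens glass at the front end of the barrel, 85 mm ahead (own -x) of the camera's origin and 100 mm above the bench. Axes as the camera's: -x is where the lens looks.
- focus (a point): Point in the air on the lens axis 60 mm in front of the glass (145 mm ahead of the camera's origin, 100 mm above the bench), where the chisel's cutting edge must be held. Axes as the camera's: x points into the lens, y sideways, z up.
- cover (a joint): Angle (rad) of the flat black battery cover on top of the camera: 0 is fully shut, it grows as the free edge rises; starts between about 0.45 and 0.85 and stays where it is left (about 1 N moves it). A spring catch stops it at about 0.11; about 8 N straight down near the free edge pushes it past the catch, and it then stays shut.
- cover_hinge (a point): Middle of the cover's hinge pin, at the back of the camera's top, 55 mm behind the camera's origin (own +x) and 160 mm above the bench. Axes as the camera's; the hinge lies along y.
- cover_edge (a point): Middle of the cover's free edge on its outer (upper) face. The cover is a plate 110 mm long from hinge to edge, 92 mm wide, 8 mm thick; shut, its outer face is level, 168 mm above the bench, and the free edge is over the front with the lens.
- chisel: Bench chisel lying flat, face up, 202 mm long, 0.13 kg: round wooden handle 27 mm wide, 30 mm tall, 100 mm long (own +y half), flat steel blade 16 mm wide (own -y half). Origin under its middle, at bench level as it lies; own -y points to the cutting edge, z up. Balances on the handle at about y = +40 mm. Starts with the blade away from the robot, in any of three places of the tool row.
- edge (a point): Middle of the chisel's cutting edge, at the end of the blade: 101 mm from the chisel's origin along its own -y and 6 mm above its underside.
- screwdriver_1: Screwdriver with an amber handle, 204 mm long, 25 mm wide, 27 mm tall, lying beside the chisel; a bystander. Origin under its middle, own -y along the shaft to the tip.
- screwdriver_2: Smaller screwdriver with a blue handle, 164 mm long, 20 mm wide, 22 mm tall, lying beside the chisel; a bystander. Origin under its middle, own -y along the shaft to the tip.

How it is judged:
By the outcome, as a careful person would: the job done as asked, in the order asked, and still so for the second after the job is handed in, while the arm keeps its last pose, push and grip.
It also fails if it takes over 48 s, if anything falls off the work surface, if the arm or the gripper's body presses on something with over 40 N, if the wrist force passes 120 N, or if a joint passes its speed limit or range.

## Working session

There is one attempt and no reset: what is moved stays moved. The work goes in short steps, Python scripts to look and compute and a tool call to move; the robot and the scene stay as the last step left them, time stands still between calls to the robot, and variables do not carry over. Pictures are saved under pics/ and viewed, at most 10 in all, crops included, and the job is handed in when it is done.

Besides the shell and the picture viewer there is one more tool, called after "Request:" in YAML: its name, and indented under it one key for each argument. carry_out: Moves the arm, as the interface text tells. Its arguments: {"type":"object","properties":{"targets":{"type":"array","items":{"type":"array","items":{"type":"number","minimum":-1,"maximum":1}}},"hand":{"type":"number"},"squeeze":{"type":"number"}},"required":["targets"]}

```bash
ls; mkdir -p pics; python3 - <<'E'
from plant import r
import cv2
s=r.get_state(); print({k:s[k] for k in('time_s','tcp_pos','eef_rot','gripper_width','contact_force')})
for n in("top","scene"):
    i=r.camera_info(n); print(n,i)
    cv2.imwrite(f"pics/{n}1.png",r.capture(n)[:,:,::-1])
E
```

```text
pics
{'time_s': 0.0, 'tcp_pos': array([0.16087617, 0.65504924, 0.23361011]), 'eef_rot': array([ 1.79903920e+02, -8.70398961e-03, -1.38024200e+01]), 'gripper_width': 0.08807000086484533, 'contact_force': array([-0.14849253,  0.353749  , -0.42954346])}
top {'K': array([[413.05569629,   0.        , 278.15777563],
       [  0.        , 413.05569629, 212.170318  ],
       [  0.        ,   0.        ,   1.        ]]), 'eye': array([ 0.34824703, -0.28890176,  1.06531515]), 'attitude': array([-169.67741208,    1.08247647,  -88.61265   ])}
scene {'K': array([[398.6448531 ,   0.        , 279.75897047],
       [  0.        , 398.6448531 , 219.23253106],
       [  0.        ,   0.        ,   1.        ]]), 'eye': array([0.16291732, 0.19862482, 0.73601929]), 'attitude': array([-1.35171012e+02, -8.68810454e-02, -1.42830542e+02])}
```

View pics/top1.png

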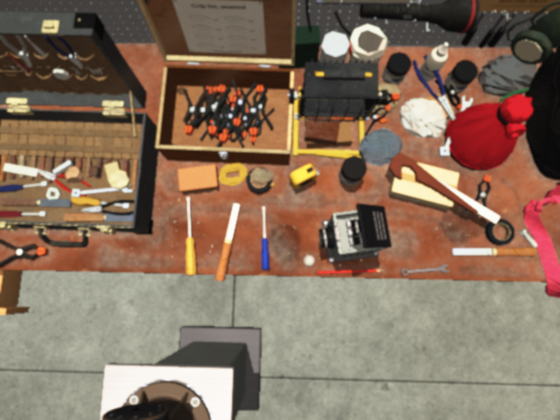

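View pics/scene1.png

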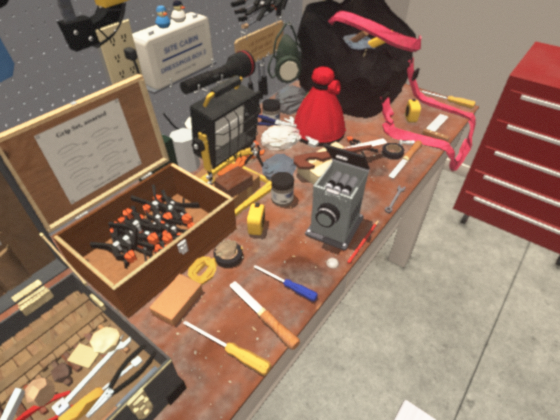

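The top view shows the inspector at about (355,233), with its cover up to the right. The tool row is amber (190,240), chisel (228,240) with its edge at (235,205), and blue (265,240). I'll zoom both views to get accurate points.

```bash
cat > h.py <<'E'
import numpy as np, cv2, json
from scipy.spatial.transform import Rotation as R
from plant import r
def RT(i): return R.from_euler('xyz',i['attitude'],degrees=True).as_matrix(), np.array(i['eye'])
def proj(i,P):
    A,e=RT(i); c=(np.atleast_2d(P)-e)@A; q=c@i['K'].T; return q[:,:2]/q[:,2:]
def onplane(i,uv,z):
    A,e=RT(i); d=A@np.linalg.inv(i['K'])@np.array([uv[0],uv[1],1.]); return e+d*(z-e[2])/d[2]
def crop(img,c,r0,w,h,k):
    o=cv2.resize(img[r0:r0+h,c:c+w],None,fx=k,fy=k,interpolation=cv2.INTER_CUBIC)
    for x in range(0,w,10): cv2.putText(o,str(c+x),(x*k,8),0,.3,(0,255,255),1); cv2.line(o,(x*k,10),(x*k,14),(0,255,255),1)
    for y in range(10,h,10): cv2.putText(o,str(r0+y),(0,y*k+4),0,.3,(0,255,255),1); cv2.line(o,(20,y*k),(24,y*k),(0,255,255),1)
    return o
E
python3 - <<'E'
from h import *
t=cv2.imread('pics/top1.png');s=cv2.imread('pics/scene1.png')
cv2.imwrite('pics/m1.png',np.hstack([crop(t,315,195,80,80,5),crop(s,300,140,80,120,5)[:400] if 0 else crop(s,300,145,80,100,5)[:400]]) if 0 else np.hstack([crop(t,315,195,80,110,5),crop(s,300,140,80,110,5)]))
cv2.imwrite('pics/m2.png',np.hstack([crop(t,185,190,90,95,4),crop(s,225,265,90,95,4)]))
E
```

```text
(no output)
```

View pics/m1.png

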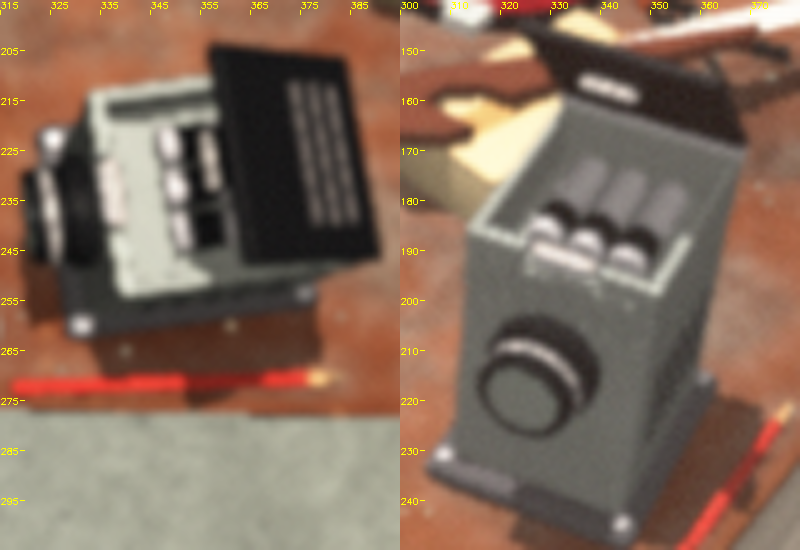

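View pics/m2.png

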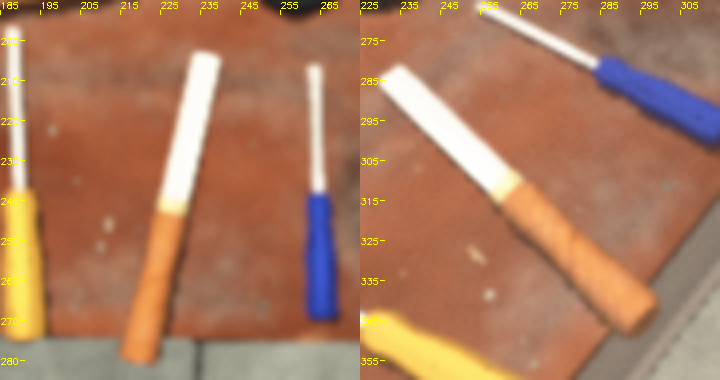

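Zoomed readings:
- **Inspector, top view:** housing top front corners at (333,213.4) and (339.4,254.4). The cover's free edge runs (357.4,204)–(363.6,247.4) and its hinge end (384,207.4)–(391,246.4).
- **Inspector, scene view:** front corners at (313.6,185.6) and (351.6,198.6), with the glass at (325,219).
- **Chisel:** edge at (236.5,204) and butt at (219.7,280) in the top view. In the scene view they are (233.5,283.8) and (295,343.7).

```bash
cat > fit.py <<'E'
from h import *
from scipy.optimize import least_squares
T=r.camera_info('top');S=r.camera_info('scene')
def W(p,P): return R.from_euler('z',p[2]).apply(np.atleast_2d(P))+[p[0],p[1],0]
ins=[(T,(333,213.4),(-55,46,160)),(T,(339.4,254.4),(-55,-46,160)),(T,(329,262),(-65,-55,12)),(T,(378.6,255),(65,-55,12)),
(S,(313.6,185.6),(-55,46,160)),(S,(351.6,198.6),(-55,-46,160)),(S,(325,219),(-85,0,100)),(S,(305.6,234.4),(-65,55,12)),(S,(346.4,249),(-65,-55,0))]
def cov(a,u,v): # u along cover, v side
    return (55-u*np.cos(a)+8*np.sin(a),v,160+u*np.sin(a)+8*np.cos(a))
cv=[(T,(357.4,204),110,46),(T,(363.6,247.4),110,-46),(T,(384,207.4),0,46),(T,(391,246.4),0,-46)]
def fi(p):
    e=[proj(c,W(p,np.array(P)/1e3))[0]-uv for c,uv,P in ins]+[proj(c,W(p,np.array(cov(p[3],u,v))/1e3))[0]-uv for c,uv,u,v in cv]
    return np.ravel(e)
f=least_squares(fi,[.3,-.45,-1.57,.65],loss='soft_l1');p=f.x
print('insp',p[:2],np.degrees(p[2]),'cover',p[3]);print(fi(p).reshape(-1,2).round(1).tolist())
print('lens',W(p,[-.085,0,.1]),'focus',W(p,[-.145,0,.1]),'cover_edge',W(p,np.array(cov(p[3],110,0))/1e3),'into lens',W([0,0,p[2]],[1,0,0]))
ch=[(T,(236.5,204),(0,-101,6)),(T,(219.7,280),(0,101,15)),(S,(233.5,283.8),(0,-101,6)),(S,(295,343.7),(0,101,15))]
def fc(q): return np.ravel([proj(c,W(q,np.array(P)/1e3))[0]-uv for c,uv,P in ch])
g=least_squares(fc,[.4,-.1,-1.57+3.14]);q=g.x
print('chisel',q[:2],np.degrees(q[2]),fc(q).reshape(-1,2).round(1).tolist(),'handle40',W(q,[0,.04,.015]))
json.dump([p.tolist(),q.tolist()],open('fit.json','w'))
E
python3 fit.py
```

```text
insp [ 0.4762932  -0.45001256] -80.67152651709794 cover 0.8049992947187268
[[-0.6, -0.1], [-0.2, -0.1], [-0.5, 1.0], [0.7, 0.8], [-0.2, -0.3], [0.8, -0.2], [-0.1, 0.7], [-0.8, -2.2], [-0.6, 2.2], [-1.1, -0.9], [0.8, 0.8], [0.5, -1.9], [1.3, 0.3]]
lens [[ 0.4625152  -0.36613666  0.1       ]] focus [[ 0.45278954 -0.30693014  0.1       ]] cover_edge [[ 0.47378469 -0.43474157  0.24483621]] into lens [[ 0.16209423 -0.98677528  0.        ]]
chisel [ 0.46231017 -0.13790405] 79.58748508844944 [[0.7, -0.5], [-0.7, -0.2], [-0.7, -0.2], [1.1, 0.3]] handle40 [[ 0.42296889 -0.1306747   0.015     ]]
```

```bash
cat >> h.py <<'E'
def rows(wps,yaws=None):
    """wps: list of (pos, nrows) from the current pose; tool pointing down; print scaled rows"""
    s=r.get_state(); p=np.array(s['tcp_pos']); A=R.from_euler('xyz',s['eef_rot'],degrees=True)
    for k,(w,n) in enumerate(wps):
        w=np.array(w,float); y=None if yaws is None else yaws[k]
        B=A if y is None else R.from_euler('xyz',[180,0,y],degrees=True)
        step=(A.inv()*B).as_rotvec(degrees=True)/n; print(n,'rows:')
        for j in range(n):
            d=A.inv().apply((w-p)/n)/.5; print([*d.round(3).tolist(),*(step/60).round(3).tolist()]); A=A*R.from_rotvec(step,degrees=True)
        p=w
E
python3 - <<'E'
from h import *
rows([((.40,.47,.29),5),((.53,.19,.29),5),((.55,-.11,.29),5)])
E
```

```text
5 rows:
[0.111, 0.049, -0.022, 0.0, 0.0, 0.0]
[0.111, 0.049, -0.022, 0.0, 0.0, 0.0]
[0.111, 0.049, -0.022, 0.0, 0.0, 0.0]
[0.111, 0.049, -0.022, 0.0, 0.0, 0.0]
[0.111, 0.049, -0.022, 0.0, 0.0, 0.0]
5 rows:
[0.077, 0.096, 0.0, 0.0, 0.0, 0.0]
[0.077, 0.096, 0.0, 0.0, 0.0, 0.0]
[0.077, 0.096, 0.0, 0.0, 0.0, 0.0]
[0.077, 0.096, 0.0, 0.0, 0.0, 0.0]
[0.077, 0.096, 0.0, 0.0, 0.0, 0.0]
5 rows:
[0.036, 0.115, 0.0, 0.0, 0.0, 0.0]
[0.036, 0.115, 0.0, 0.0, 0.0, 0.0]
[0.036, 0.115, 0.0, 0.0, 0.0, 0.0]
[0.036, 0.115, 0.0, 0.0, 0.0, 0.0]
[0.036, 0.115, 0.0, 0.0, 0.0, 0.0]
```

Request:
carry_out:
  targets:
    - [0.11,0.05,-0.022,0,0,0]
    - [0.11,0.05,-0.022,0,0,0]
    - [0.11,0.05,-0.022,0,0,0]
    - [0.11,0.05,-0.022,0,0,0]
    - [0.11,0.05,-0.022,0,0,0]
  hand: 0

```text
time_s: 0.72
tcp_pos: [0.3994, 0.467, 0.2897]
eef_rot: [180.0, 0.0, -13.8]
contact_force: [0.3, 1.0, 0.2]
gripper_width: 0.0427
gripper_force: 0.0
```

Request:
carry_out:
  targets:
    - [0.077,0.096,0,0,0,0]
    - [0.077,0.096,0,0,0,0]
    - [0.077,0.096,0,0,0,0]
    - [0.077,0.096,0,0,0,0]
    - [0.077,0.096,0,0,0,0]

```text
time_s: 1.35
tcp_pos: [0.5283, 0.1876, 0.2895]
eef_rot: [180.0, 0.0, -13.8]
contact_force: [1.4, 0.9, 0.3]
gripper_width: 0.0011
gripper_force: 0.0
```

Request:
carry_out:
  targets:
    - [0.036,0.115,0,0,0,0]
    - [0.036,0.115,0,0,0,0]
    - [0.036,0.115,0,0,0,0]
    - [0.036,0.115,0,0,0,0]
    - [0.036,0.115,0,0,0,0]

```text
time_s: 1.98
tcp_pos: [0.5464, -0.113, 0.2894]
eef_rot: [-180.0, 0.0, -13.8]
contact_force: [1.3, 0.5, -0.1]
gripper_width: 0.0001
gripper_force: 0.0
```

```bash
python3 - <<'E'
from h import *
rows([((.479,-.465,.29),6)])
i=r.camera_info('wrist');print(i)
p,q=json.load(open('fit.json'))
W=lambda p,P: R.from_euler('z',p[2]).apply(np.atleast_2d(P))+[p[0],p[1],0]
print(proj(i,W(p,[[-.055,.046,.16],[-.055,-.046,.16],[-.085,0,.1]])),proj(i,W(q,[[0,-.101,.006],[0,.101,.015],[0,0,.015]])))
E
```

```text
6 rows:
[0.006, 0.119, -0.0, 0.0, 0.0, 0.0]
[0.006, 0.119, -0.0, 0.0, 0.0, 0.0]
[0.006, 0.119, -0.0, 0.0, 0.0, 0.0]
[0.006, 0.119, -0.0, 0.0, 0.0, 0.0]
[0.006, 0.119, -0.0, 0.0, 0.0, 0.0]
[0.006, 0.119, -0.0, 0.0, 0.0, 0.0]
{'K': array([[305.97988937,   0.        , 280.16076266],
       [  0.        , 305.97988937, 209.94984482],
       [  0.        ,   0.        ,   1.        ]]), 'eye': array([ 0.62592386, -0.13212942,  0.43924742]), 'attitude': array([ 1.62760891e+02, -3.47362388e-02, -1.03802220e+02])}
[[579.90424231 170.55166258]
 [591.44551677 254.46140588]
 [509.68438477 207.92637896]] [[307.45186733 157.18058321]
 [312.1421341  286.79161696]
 [310.21348793 226.67276731]]
```

```bash
python3 - <<'E'
from h import *
i=r.camera_info('wrist');im=r.capture('wrist')[:,:,::-1];cv2.imwrite('pics/w1.png',im)
import pickle;pickle.dump(i,open('w1.pkl','wb'))
cv2.imwrite('pics/w1c.png',crop(np.ascontiguousarray(im),245,145,130,149,4))
E
```

```text
(no output)
```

View pics/w1c.png

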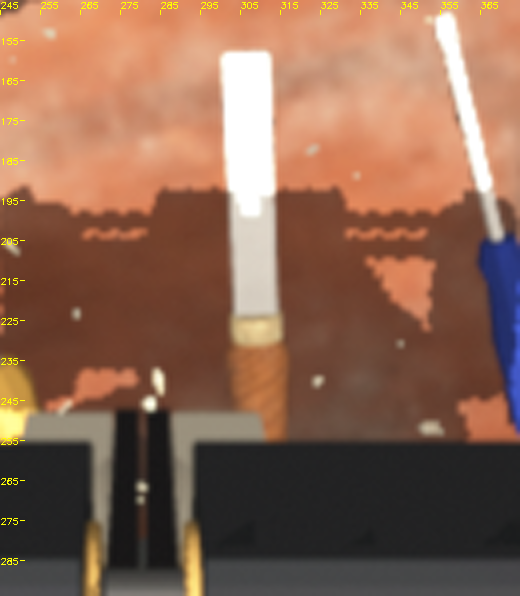

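Request:
carry_out:
  targets:
    - [0.006,0.119,0,0,0,0]
    - [0.006,0.119,0,0,0,0]
    - [0.006,0.119,0,0,0,0]

```text
time_s: 2.4
tcp_pos: [0.5123, -0.2882, 0.2894]
eef_rot: [-180.0, 0.0, -13.8]
contact_force: [1.8, 0.9, -0.1]
gripper_width: 0.0004
gripper_force: 0.0
```

The wrist view shows the chisel edge at (306.5,157.9) and the blade root at (308.7,223.6), within about 1 px of my fit. From here I'll look at the inspector.

```bash
python3 - <<'E'
from h import *
import pickle
i=r.camera_info('wrist');im=np.ascontiguousarray(r.capture('wrist')[:,:,::-1]);cv2.imwrite('pics/w2.png',im);pickle.dump(i,open('w2.pkl','wb'))
p,q=json.load(open('fit.json'))
W=lambda p,P: R.from_euler('z',p[2]).apply(np.atleast_2d(P))+[p[0],p[1],0]
print(proj(i,W(p,[[-.055,.046,.16],[-.055,-.046,.16],[-.085,0,.1],[.055,.046,.16]])))
cv2.imwrite('pics/w2c.png',crop(im,360,90,200,149,4))
E
```

```text
[[385.15473176 179.84760023]
 [412.41797983 262.36801254]
 [355.3893332  215.05462334]
 [504.36912476 131.81320518]]
```

View pics/w2c.png

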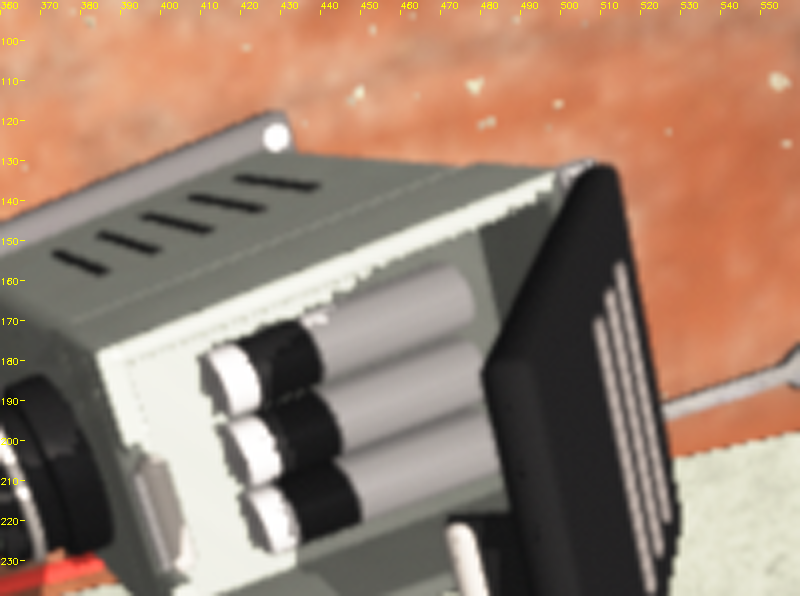

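The housing corner is at (385,178), the hinge corner at (507.5,130.5), the rear base corner at (432.5,119.5) and the cover's free corner at (484,181). I'll refit with these.

```bash
python3 - <<'E'
t=open('fit.py').read()
t=t.replace("def cov","import pickle\nW1=pickle.load(open('w1.pkl','rb'));W2=pickle.load(open('w2.pkl','rb'))\nins+=[(W2,(385,178),(-55,46,160)),(W2,(507.5,130.5),(55,46,160)),(W2,(432.5,119.5),(65,55,12))]\ndef cov",1)
t=t.replace("(391,246.4),0,-46)]","(391,246.4),0,-46),(W2,(484,181),110,46)]")
t=t.replace("(0,101,15))]","(0,101,15)),(W1,(306.5,157.9),(0,-101,6)),(W1,(308.7,223.6),(0,-2,10))]")
open('fit.py','w').write(t)
E
python3 fit.py; python3 - <<'E'
from h import *
p,q=json.load(open('fit.json'))
w=lambda x:R.from_euler('z',p[2]).apply([x,0,0])[:2]+p[:2]
print(w(.015),w(-.03))
rows([((*w(.015),.275),3)])
E
```

```text
insp [ 0.47709045 -0.4504718 ] -80.94480741260887 cover 0.7874025815058622
[[-0.4, -0.6], [-0.1, -0.5], [-0.5, 0.6], [0.8, 0.7], [-0.4, -0.6], [0.5, -0.5], [-0.4, 0.3], [-1.0, -2.6], [-0.9, 2.0], [0.7, 0.6], [-2.3, 0.5], [1.0, -3.5], [-1.6, -1.1], [0.0, 0.5], [0.8, -2.1], [1.4, 0.1], [0.2, 0.7]]
lens [[ 0.46371266 -0.36653114  0.1       ]] focus [[ 0.45426951 -0.30727891  0.1       ]] cover_edge [[ 0.47442158 -0.43372564  0.243583  ]] into lens [[ 0.15738582 -0.98753719  0.        ]]
chisel [ 0.46240728 -0.13712447] 79.75744487891038 [[0.3, -0.6], [-0.9, -0.2], [-1.1, 0.1], [0.9, 0.5], [0.2, -0.6], [0.6, 0.7]] handle40 [[ 0.42304473 -0.13001184  0.015     ]]
[ 0.47945124 -0.46528486] [ 0.47236888 -0.42084568]
3 rows:
[0.007, 0.116, 0.01, 0.0, 0.0, 0.0]
[0.007, 0.116, 0.01, 0.0, 0.0, 0.0]
[0.007, 0.116, 0.01, 0.0, 0.0, 0.0]
```

Request:
carry_out:
  targets:
    - [0.007,0.116,0.01,0,0,0]
    - [0.007,0.116,0.01,0,0,0]
    - [0.007,0.116,0.01,0,0,0]
    - [0,0,0,0,0,0]

```text
time_s: 2.95
tcp_pos: [0.4799, -0.4611, 0.2723]
eef_rot: [-180.0, 0.2, -14.1]
contact_force: [0.6, 1.0, -1.4]
gripper_width: 0.0003
gripper_force: 0.0
```

Request:
carry_out:
  targets:
    - [0,0,0.03,0,0,0]
    - [0,0,0.03,0,0,0]
    - [0,0,0.03,0,0,0]
    - [0,0,0.03,0,0,0]
    - [0,0,0.02,0,0,0]

```text
time_s: 3.58
tcp_pos: [0.4816, -0.4575, 0.2033]
eef_rot: [-180.0, 0.1, -13.8]
contact_force: [-0.4, 0.6, 0.0]
gripper_width: 0.0005
gripper_force: 0.3
```

```bash
python3 - <<'E'
from h import *
rows([((.4816,-.4575,.235),1),((.472,-.421,.235),2),((.472,-.421,.19),3)])
E
```

```text
1 rows:
[-0.0, -0.0, -0.063, 0.0, 0.0, 0.0]
2 rows:
[-0.018, -0.033, 0.0, 0.0, 0.0, 0.0]
[-0.018, -0.033, 0.0, 0.0, 0.0, 0.0]
3 rows:
[0.0, 0.0, 0.03, 0.0, 0.0, 0.0]
[0.0, 0.0, 0.03, 0.0, 0.0, 0.0]
[0.0, 0.0, 0.03, 0.0, 0.0, 0.0]
```

Request:
carry_out:
  targets:
    - [0,0,-0.063,0,0,0]
    - [0,0,0,0,0,0]
    - [-0.018,-0.033,0,0,0,0]
    - [-0.018,-0.033,0,0,0,0]
    - [0,0,0,0,0,0]

```text
time_s: 4.2
tcp_pos: [0.4718, -0.4205, 0.2363]
eef_rot: [-180.0, -0.0, -13.7]
contact_force: [1.1, -0.2, 0.1]
gripper_width: 0.0004
gripper_force: 0.0
```

Request:
carry_out:
  targets:
    - [0,0,0.03,0,0,0]
    - [0,0,0.03,0,0,0]
    - [0,0,0.02,0,0,0]
    - [0,0,0.01,0,0,0]
    - [0,0,0,0,0,0]

```text
time_s: 4.82
tcp_pos: [0.4719, -0.4219, 0.1905]
eef_rot: [-180.0, 0.1, -13.8]
contact_force: [0.3, -0.5, 0.2]
gripper_width: 0.0005
gripper_force: 0.0
```

Now press through the catch in small steps.

Request:
carry_out:
  targets:
    - [0,0,0.008,0,0,0]
    - [0,0,0.006,0,0,0]
    - [0,0,0.006,0,0,0]
    - [0,0,0,0,0,0]

```text
time_s: 5.32
tcp_pos: [0.4723, -0.4218, 0.1813]
eef_rot: [180.0, -0.0, -13.8]
contact_force: [-0.1, 0.9, 1.5]
gripper_width: 0.0007
gripper_force: 0.7
```

Request:
carry_out:
  targets:
    - [0,0,0.006,0,0,0]
    - [0,0,0,0,0,0]

```text
time_s: 5.58
tcp_pos: [0.4717, -0.4217, 0.1774]
eef_rot: [-180.0, 0.1, -13.8]
contact_force: [0.4, -0.9, 0.1]
gripper_width: 0.0004
gripper_force: 0.0
```

Request:
carry_out:
  targets:
    - [0,0,0.004,0,0,0]
    - [0,0,0.004,0,0,0]
    - [0,0,0,0,0,0]

```text
time_s: 5.95
tcp_pos: [0.4721, -0.4219, 0.176]
eef_rot: [180.0, -0.1, -13.8]
contact_force: [-2.9, 5.0, 13.2]
gripper_width: 0.0006
gripper_force: 6.5
```

```bash
python3 - <<'E'
from h import *
s=r.get_state(); print(s['tcp_pos'],s['contact_force'],s['gripper_force'])
s_=np.ascontiguousarray(r.capture('scene')[:,:,::-1]);t=np.ascontiguousarray(r.capture('top')[:,:,::-1])
cv2.imwrite('pics/m3.png',np.hstack([crop(t,295,170,100,110,4),crop(s_,290,130,100,110,4)]))
E
```

```text
[ 0.47205477 -0.42187187  0.1759989 ] [-2.85597833  4.9802462  13.19661453] 6.477828111601411
```

Contact at fingertip height 168 mm with 13 N means the cover is fully down. Lift off and head for the chisel.

```bash
python3 - <<'E'
from h import *
p,q=json.load(open('fit.json'))
s=r.get_state()['tcp_pos']
rows([((s[0],s[1],.30),3),((.423,-.130,.20),7)],[None,np.degrees(q[2])-90])
E
```

```text
3 rows:
[0.0, 0.0, -0.083, 0.0, 0.0, 0.0]
[0.0, 0.0, -0.083, 0.0, 0.0, 0.0]
[0.0, 0.0, -0.083, 0.0, 0.0, 0.0]
7 rows:
[-0.033, -0.078, 0.028, 0.0, -0.0, -0.008]
[-0.033, -0.078, 0.028, 0.0, -0.0, -0.008]
[-0.032, -0.078, 0.029, 0.0, -0.0, -0.008]
[-0.031, -0.079, 0.029, 0.0, -0.0, -0.008]
[-0.031, -0.079, 0.029, 0.0, -0.0, -0.008]
[-0.03, -0.079, 0.029, 0.0, -0.0, -0.008]
[-0.029, -0.079, 0.029, 0.0, -0.0, -0.008]
```

Request:
carry_out:
  targets:
    - [0,0,-0.083,0,0,0]
    - [0,0,-0.083,0,0,0]
    - [0,0,-0.083,0,0,0]
    - [-0.033,-0.078,0.028,0,0,-0.008]
    - [-0.033,-0.078,0.028,0,0,-0.008]

```text
time_s: 6.68
tcp_pos: [0.4581, -0.3376, 0.2704]
eef_rot: [-180.0, -0.1, -12.9]
contact_force: [0.2, 0.9, 0.5]
gripper_width: 0.0004
gripper_force: 0.0
```

Request:
carry_out:
  targets:
    - [-0.032,-0.078,0.029,0,0,-0.008]
    - [-0.031,-0.079,0.029,0,0,-0.008]
    - [-0.031,-0.079,0.029,0,0,-0.008]
    - [-0.03,-0.079,0.029,0,0,-0.008]
    - [-0.029,-0.079,0.029,0,0,-0.008]
  hand: 0.68

```text
time_s: 7.3
tcp_pos: [0.4236, -0.1285, 0.1977]
eef_rot: [-180.0, -0.0, -10.4]
contact_force: [0.9, 0.5, -0.1]
gripper_width: 0.0445
gripper_force: 0.0
```

```bash
python3 - <<'E'
from h import *
p,q=json.load(open('fit.json'))
s=r.get_state(); print(s['tcp_pos'],s['eef_rot'],s['gripper_width'],s['time_s'])
W=lambda p,P: R.from_euler('z',p[2]).apply(np.atleast_2d(P))+[p[0],p[1],0]
i=r.camera_info('wrist');im=np.ascontiguousarray(r.capture('wrist')[:,:,::-1]);t=np.ascontiguousarray(r.capture('top')[:,:,::-1])
print(proj(i,W(q,[[0,-.101,.006],[0,-.002,.01],[0,.04,.03]])))
cv2.imwrite('pics/m4.png',np.hstack([crop(im,200,100,200,290,2),crop(t,300,180,100,145,4)]))
rows([((.423,-.130,.013),5)],[np.degrees(q[2])-90])
E
```

```text
[ 0.42355187 -0.12851893  0.19769035] [-1.79993543e+02 -2.85584416e-02 -1.04349854e+01] 0.04450878169878889 7.3
[[281.31673108  53.91542565]
 [281.56175864 153.46287728]
 [281.74394542 195.31587538]]
5 rows:
[0.001, 0.001, 0.074, -0.0, 0.0, -0.0]
[0.001, 0.001, 0.074, -0.0, 0.0, -0.0]
[0.001, 0.001, 0.074, -0.0, 0.0, -0.0]
[0.0, 0.001, 0.074, -0.0, 0.0, -0.0]
[0.0, 0.001, 0.074, -0.0, 0.0, -0.0]
```

View pics/m4.png

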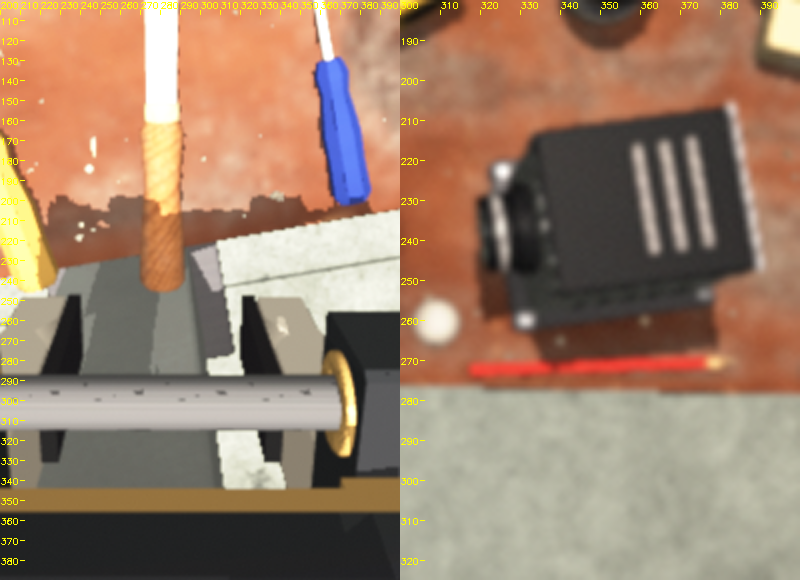

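The top view shows the cover flat. In the wrist view the chisel axis is at column 281, straight and centred between the fingers. Descend and grip.

Request:
carry_out:
  targets:
    - [0,0.001,0.08,0,0,0]
    - [0,0.001,0.08,0,0,0]
    - [0,0.001,0.08,0,0,0]
    - [0,0,0.08,0,0,0]
    - [0,0,0.02,0,0,0]

```text
time_s: 8.02
tcp_pos: [0.4223, -0.1317, 0.0263]
eef_rot: [179.9, 0.2, -10.5]
contact_force: [-0.8, 0.0, 0.4]
gripper_width: 0.0597
gripper_force: 0.0
```

Request:
carry_out:
  targets:
    - [0,0,0.02,0,0,0]
    - [0,0,0.01,0,0,0]
    - [0,0,0,0,0,0]

```text
time_s: 8.4
tcp_pos: [0.4241, -0.1311, 0.0136]
eef_rot: [-180.0, -0.1, -10.4]
contact_force: [0.3, 0.5, 0.4]
gripper_width: 0.0597
gripper_force: 0.0
```

Request:
carry_out:
  targets:
    - [0,0,0,0,0,0]
    - [0,0,0,0,0,0]
    - [0,0,0,0,0,0]
    - [0,0,0,0,0,0]
    - [0,0,0,0,0,0]
  hand: 0
  squeeze: 35

```text
time_s: 9.02
tcp_pos: [0.4238, -0.1311, 0.0131]
eef_rot: [-180.0, -0.0, -10.4]
contact_force: [-0.1, 0.2, 1.3]
gripper_width: 0.0237
gripper_force: 35.0
```

Request:
carry_out:
  targets:
    - [0,0,-0.02,0,0,0]
    - [0,0,-0.05,0,0,0]
    - [0,0,-0.06,0,0,0]
    - [0,0,-0.06,0,0,0]
    - [0,0,0,0,0,0]

```text
time_s: 9.65
tcp_pos: [0.4252, -0.1311, 0.1107]
eef_rot: [-179.9, -0.3, -10.4]
contact_force: [0.7, 0.0, -0.7]
gripper_width: 0.024
gripper_force: 35.0
```

```bash
python3 - <<'E'
from h import *
p,q=json.load(open('fit.json'))
s=r.get_state(); print(s['tcp_pos'],s['eef_rot'],s['gripper_width'],s['gripper_force'],s['contact_force'],s['moment'])
d=R.from_euler('z',p[2]).apply([1,0,0]); f=np.array([*p[:2],.1])-.145*d
# chisel in hand from fit: TCP at grasp
g=np.array([.4238,-.1311]); a=np.array([np.sin(q[2]),-np.cos(q[2])]); L=(np.array(q[:2])+.101*a-g)@a; print('L',L)
t=f-L*d; t[2]=.1071; print(t, np.degrees(p[2]))
rows([(t,8)],[np.degrees(p[2])-(np.degrees(q[2])-90- -10.4)])
i=r.camera_info('wrist');im=r.capture('wrist')[:,:,::-1];cv2.imwrite('pics/w5.png',im)
import pickle;pickle.dump((i,s['tcp_pos'],s['eef_rot']),open('w5.pkl','wb'))
E
```

```text
[ 0.42519623 -0.13105425  0.11069554] [-179.92574306   -0.28132369  -10.41766095] 0.024021781859771354 34.98706094920635 [ 0.66351276  0.03466378 -0.7268886 ] [-0.03000525 -0.02563023  0.00365822]
L 0.1400632736778966
[ 0.43222553 -0.16896122  0.1071    ] -80.94480741260887
8 rows:
[0.003, 0.009, 0.001, -0.0, -0.0, 0.147]
[0.005, 0.008, 0.001, -0.0, -0.0, 0.147]
[0.006, 0.008, 0.001, -0.0, -0.0, 0.147]
[0.007, 0.007, 0.001, -0.0, -0.0, 0.147]
[0.008, 0.005, 0.001, -0.0, -0.0, 0.147]
[0.009, 0.004, 0.001, -0.0, -0.0, 0.147]
[0.009, 0.003, 0.001, -0.0, -0.0, 0.147]
[0.01, 0.001, 0.001, -0.0, -0.0, 0.147]
```

View pics/w5.png

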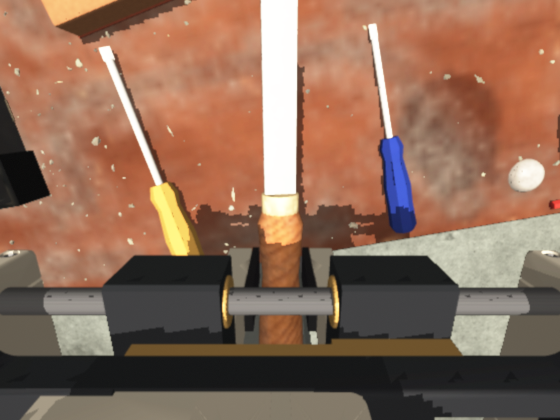

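The chisel is held straight, with the blade centred near column 280 and the junction near row 195. Swing to the goal.

Request:
carry_out:
  targets:
    - [0.003,0.009,0.001,0,0,0.147]
    - [0.005,0.008,0.001,0,0,0.147]
    - [0.006,0.008,0.001,0,0,0.147]
    - [0.007,0.007,0.001,0,0,0.147]
    - [0.008,0.005,0.001,0,0,0.147]

```text
time_s: 10.32
tcp_pos: [0.4269, -0.1551, 0.1046]
eef_rot: [179.9, 0.1, -54.8]
contact_force: [-0.2, 0.3, -0.8]
gripper_width: 0.0241
gripper_force: 35.0
```

Request:
carry_out:
  targets:
    - [0.009,0.004,0.001,0,0,0.147]
    - [0.009,0.003,0.001,0,0,0.147]
    - [0.01,0.001,0.001,0,0,0.147]
    - [0,0,0,0,0,0]
    - [0,0,0,0,0,0]

```text
time_s: 10.95
tcp_pos: [0.4301, -0.1692, 0.1036]
eef_rot: [179.9, 0.0, -80.8]
contact_force: [-0.2, -0.0, -0.7]
gripper_width: 0.0239
gripper_force: 35.0
```

```bash
cat > chk.py <<'E'
from h import *
import pickle
p,q=json.load(open('fit.json'))
s=r.get_state(); print(s['time_s'],s['tcp_pos'],s['eef_rot'],s['gripper_width'],s['contact_force'],s['moment'])
d=R.from_euler('z',p[2]).apply([1,0,0]); f=np.array([*p[:2],.1])-.145*d
A=R.from_euler('xyz',s['eef_rot'],degrees=True)
e=np.array(s['tcp_pos'])+A.apply([.140,0,.0071]); print('pred edge',e,'focus',f,'err in cam axes mm',(R.from_euler('z',-p[2]).apply(e-f)*1e3).round(1))
E
cat > go.py <<'E'
from chk import *
t=f-.140*d; t[2]=.1071; rows([(t,1)],[np.degrees(p[2])])
T=r.camera_info('top');S=r.camera_info('scene')
j=np.array(s['tcp_pos'])+A.apply([.041,0,.002])
print('edge T',proj(T,e),'S',proj(S,e),'junc',proj(T,j),proj(S,j),'lens',proj(T,f+.06*d),proj(S,f+.06*d))
s_=np.ascontiguousarray(r.capture('scene')[:,:,::-1]);t=np.ascontiguousarray(r.capture('top')[:,:,::-1]);cv2.imwrite('pics/s6.png',s_);cv2.imwrite('pics/t6.png',t)
u,v=proj(S,e)[0].astype(int);U,V=proj(T,e)[0].astype(int)
cv2.imwrite('pics/m6.png',np.hstack([crop(t,U-50,V-50,100,145,4),crop(s_,u-50,v-70,100,145,4)]))
E
python3 go.py
```

```text
10.95 [ 0.43008038 -0.16922414  0.10360524] [ 1.79938224e+02  1.37497394e-02 -8.08164443e+01] 0.023913078737966265 [-0.16445631 -0.04156891 -0.68655555] [ 0.08704685 -0.00514047 -0.02815247]
pred edge [ 0.45241625 -0.30742917  0.09647164] focus [ 0.45426951 -0.30727891  0.1       ] err in cam axes mm [-0.1 -1.9 -3.5]
1 rows:
[0.0, -0.004, -0.007, 0.001, 0.0, 0.002]
edge T [[294.89101027 242.57723521]] S [[314.05138533 238.17232612]] junc [[252.99505373 248.15321975]] [[293.59967921 268.94463767]] lens [[320.22549858 238.17145529]] [[324.56630275 219.32963418]]
```

View pics/m6.png

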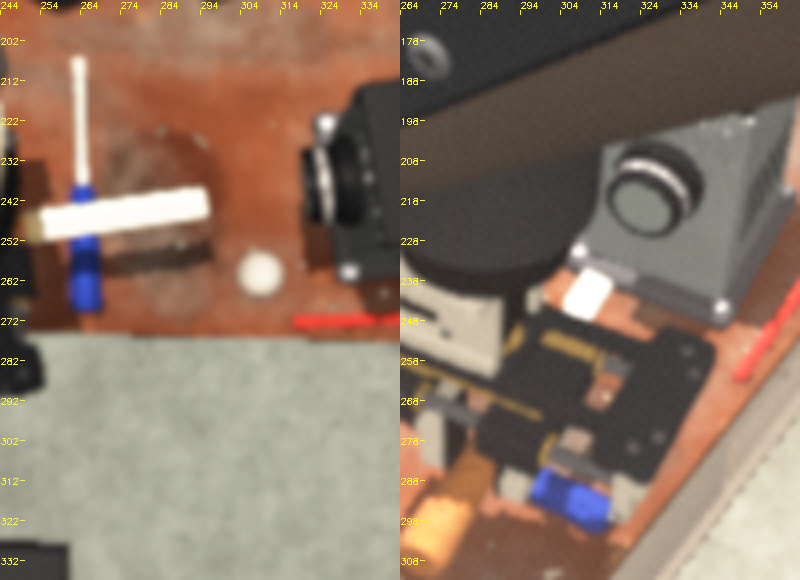

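The edge appears at about (295.5,242.2) in the top view, against a prediction of (294.9,242.6). It seems slightly far forward, about 2 mm off sideways and 3.5 mm low. I'll measure it sub-pixel with intensity profiles.

```bash
cat > prof.py <<'E'
from chk import *
from scipy.ndimage import map_coordinates as mc
T=r.camera_info('top');S=r.camera_info('scene');W1=pickle.load(open('w1.pkl','rb'));W5,t5,r5=pickle.load(open('w5.pkl','rb'))
def profile(img,cam,o,ax,s0,s1,step=.0005):
    g=cv2.imread(img)[:,:,0].astype(float)  # blue: wood/ferrule dark, steel bright
    ss=np.arange(s0,s1,step); side=np.cross([0,0,1],ax)
    uv=[proj(cam,o+np.outer(ss,ax)+k*side) for k in np.linspace(-.004,.004,5)]
    v=np.mean([mc(g,[u[:,1],u[:,0]],order=1,mode='nearest') for u in uv],0)
    d=np.gradient(v); i=np.argmax(abs(d)); w=slice(max(0,i-8),i+9); return (ss[w]@abs(d[w])/abs(d[w]).sum()*1e3).round(2)
def lateral(img,cam,o,ax,h=.02):
    g=cv2.imread(img)[:,:,0].astype(float); ss=np.arange(-h,h,.0005); side=np.cross([0,0,1],ax)
    uv=proj(cam,o+np.outer(ss,side)); v=mc(g,[uv[:,1],uv[:,0]],order=1); m=(v-v.min())/(np.ptp(v)); k=m>.5
    a=np.where(k)[0]; return (ss[[a[0],a[-1]]].mean()*1e3).round(2),((a[-1]-a[0])*.5).round(1)
a=np.array([np.sin(q[2]),-np.cos(q[2]),0]); o=np.array([*q[:2],0]); 
for n,c in(('pics/top1.png',T),('pics/w1.png',W1),('pics/scene1.png',S)):
    print(n,'tip',profile(n,c,o+[0,0,.007],a,.085,.115),'junc',profile(n,c,o+[0,0,.013],a,-.012,.02),'lat60',lateral(n,c,o+a*.06+[0,0,.009],a),'lat20',lateral(n,c,o+a*.02+[0,0,.009],a))
B=R.from_euler('xyz',r5,degrees=True); a5=B.apply([1,0,0]); o5=t5+B.apply([0,0,-.001])
print('w5 junc from TCP',profile('pics/w5.png',W5,o5,a5,.027,.058),'lat .06,.1',lateral('pics/w5.png',W5,o5+.06*a5,a5),lateral('pics/w5.png',W5,o5+.1*a5,a5))
a6=A.apply([1,0,0]); t6=np.array(s['tcp_pos'])
print('t6 tip',profile('pics/t6.png',T,t6-[0,0,.006],a6,.125,.16),'junc',profile('pics/t6.png',T,t6,a6,.03,.056),'lat60,100,130',*[lateral('pics/t6.png',T,t6-[0,0,.004]+k*a6,a6) for k in(.06,.1,.13)])
print('s6 tip',profile('pics/s6.png',S,t6-[0,0,.006],a6,.13,.155),'lat',lateral('pics/s6.png',S,t6-[0,0,.006]+.135*a6,a6))
E
python3 prof.py
```

```text
11.05 [ 0.43030509 -0.16919149  0.10385684] [ 1.79972186e+02  6.15464426e-03 -8.08688082e+01] 0.024003124134606636 [-0.73044775  0.1606447  -0.71982432] [ 0.05285402 -0.02431714  0.0163282 ]
pred edge [ 0.45251895 -0.30741715  0.0967418 ] focus [ 0.45426951 -0.30727891  0.1       ] err in cam axes mm [-0.1 -1.8 -3.3]
pics/top1.png tip 102.22 junc -5.23 lat60 (np.float64(0.75), np.float64(18.5)) lat20 (np.float64(0.75), np.float64(18.5))
pics/w1.png tip 101.33 junc 4.33 lat60 (np.float64(1.25), np.float64(17.5)) lat20 (np.float64(1.0), np.float64(16.0))
pics/scene1.png tip 104.71 junc -1.26 lat60 (np.float64(0.0), np.float64(18.0)) lat20 (np.float64(-0.25), np.float64(17.5))
w5 junc from TCP 43.24 lat .06,.1 (np.float64(0.75), np.float64(15.5)) (np.float64(0.75), np.float64(15.5))
t6 tip 141.48 junc 43.91 lat60,100,130 (np.float64(0.25), np.float64(20.5)) (np.float64(0.75), np.float64(18.5)) (np.float64(1.0), np.float64(19.0))
s6 tip 143.6 lat (np.float64(2.75), np.float64(19.5))
```

Request:
carry_out:
  targets:
    - [-0.0025,-0.002,-0.0066,0,0,0]
    - [0,0,0,0,0,0]
    - [0,0,0,0,0,0]
    - [0,0,0,0,0,0]

```text
time_s: 11.55
tcp_pos: [0.4313, -0.1679, 0.1074]
eef_rot: [180.0, 0.0, -81.0]
contact_force: [0.2, -0.4, -0.5]
gripper_width: 0.0238
gripper_force: 35.0
```

```bash
python3 - <<'E'
from chk import *
E
cat > ov.py <<'E'
from chk import *
T=r.camera_info('top');S=r.camera_info('scene')
W=lambda P: R.from_euler('z',p[2]).apply(np.atleast_2d(P))+[p[0],p[1],0]
out=[]
for n,c in(('top',T),('scene',S)):
    k=5; im=np.ascontiguousarray(r.capture(n)[:,:,::-1]); e=np.array(s['tcp_pos'])
    u,v=proj(c,f+.03*d)[0].astype(int)-[40,55]
    o=cv2.resize(im[v:v+110,u:u+80],None,fx=k,fy=k,interpolation=cv2.INTER_CUBIC)
    P=lambda X:((proj(c,X)-[u,v]+.5)*k*16).astype(np.int32)
    bl=e+A.apply([[.044,-.0088,.0],[.1413,-.0088,.006],[.1413,.0072,.006],[.044,.0072,.0]])
    th=np.linspace(0,2*np.pi,40); rim=W(np.c_[-.085+0*th,.027*np.cos(th),.1+.027*np.sin(th)])
    top=W([[-.055,.046,.168],[-.055,-.046,.168],[.055,-.046,.168],[.055,.046,.168]])
    base=W([[-.065,.055,.012],[-.065,-.055,.012],[.065,-.055,.012],[.065,.055,.012]])
    for X,col in((bl,(255,0,0)),(rim,(0,255,0)),(top,(0,255,255)),(base,(255,255,0))): cv2.polylines(o,[P(X)],True,col,1,cv2.LINE_AA,4)
    out.append(o)
cv2.imwrite('pics/m7.png',np.hstack(out))
E
python3 ov.py >/dev/null
```

```text
11.55 [ 0.43129294 -0.16791503  0.10736635] [ 1.79998604e+02  8.38411968e-06 -8.09896335e+01] 0.023784891890440193 [ 0.17161675 -0.36657669 -0.49414319] [ 0.06104724 -0.06833948  0.02940887]
pred edge [ 0.45321862 -0.30618746  0.10026633] focus [ 0.45426951 -0.30727891  0.1       ] err in cam axes mm [-1.2 -0.9  0.3]
```

View pics/m7.png

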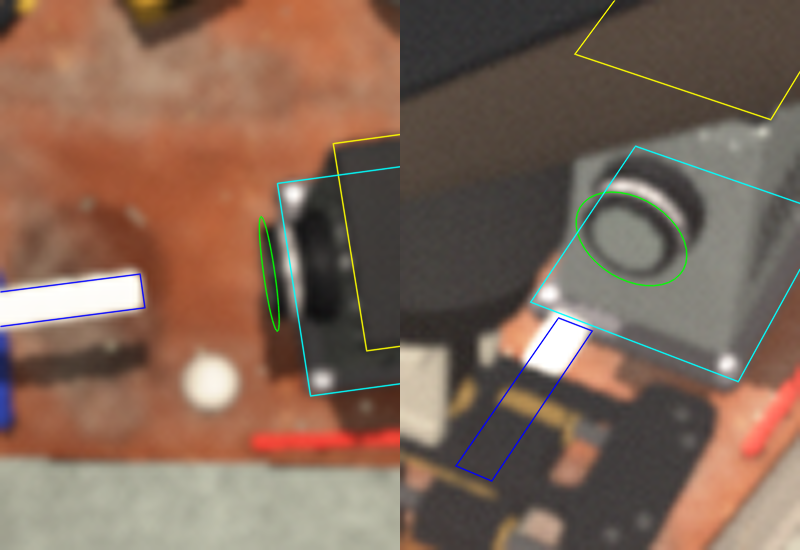

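In the overlay the blade outline matches in the top view and is within about 1.5 px in the scene view. The lens rim and base outline also agree. The cover is shut, the chisel is held at the focus, and the arm is still. Handing in.

```bash
python3 - <<'E'
from plant import r
s=r.get_state(); print(s['qd'],s['gripper_force']); print(r.close_job())
E
```

```text
[-0.06234404  0.09805756 -0.05735482  0.05274801  0.01963408 -0.01776936] 34.987108670175076
the job is handed in; nothing more can be done
None
```

The cover is pressed fully shut and the chisel is held level with its edge about 60 mm in front of the lens glass, within 1–2 mm by my measurements; I touched neither screwdriver and handed the job in after about 12 s, with no verdict returned.

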